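# Line up capacitors by height for board assembly

### The arm

A 6-joint arm with a two-finger parallel gripper is mounted at the origin on the work surface. World frame = base frame: x ahead of the robot, y to its left, z up, the work surface at z = 0. Lengths are in m, angles in rad, forces in N, time in s.
With the tool pointing down it reaches from about 0.4 to 0.825 m from the base axis. Payload 7 kg.
Tool frame: the origin (TCP) lies on the centre line of the jaws, within the pads' length; the fingertips stand 19 mm ahead of it and the grasp point (between the pads) is the TCP; z points along the fingers, y is the line along which they close (so a half turn about z gives the same grasp; the last joint's range is limited). The gripper opens to 88 mm and grips with 3 to 60 N. Pads are 19 mm wide; open, the fingers measure 130 mm over their backs; the gripper's body (78 mm by 193 mm) begins 47 mm behind the grasp point.
Start: joints at [1.48, 0.359, 0.012, 0, -1.224, -0.288], TCP at [0.25, 0.627, 0.213] pointing down, gripper open.
Joint ranges: [-3.07, 3.07], [-1.43, 2.12], [-1.02, 1.25], [-3.03, 1.67], [-3.05, -0], [-3.03, 3.03]. Speed limits (rad/s): [2.39, 2.39, 3.01, 3.14, 3.14, 3.14].

### API

Orientations are given as [roll, pitch, yaw] about the fixed x, y, z axes, in that order (R = Rz(yaw) Ry(pitch) Rx(roll)).
In Python, from station import arm, imaging, models gives the robot as it stands.
- The arm moves only by the tool play_rows, never from a script. Its arguments are lists of equal length, an entry for each row: "travel": the shift along the tool's x, y, z in units of 25 mm (1.0 is 25 mm), a list of three; "twist": the turn about the tool's z in units of 0.15 rad (1.0 is 0.15 rad). A call has 1 to 8 rows; each row shifts and turns the commanded pose from where the row before left it, along the tool's axes as they then stand; what a row does not reach is not made up. A row lasts 1/8 s, in which the tool goes at most 62.5 mm and 10.7 degrees, less where a joint would pass 70% of its speed; a pose out of reach is approached as far as the arm can. A call with a number of a shift or a turn outside -1 to 1 is refused whole. A call with a gripper value outside its range is refused whole. "fingers" is the opening, from 0 (shut) to 1 (fully open), set as the call begins (left out, the last holds). The fingers move at their own pace and stop on an object; "newtons" is the grip in N (left out, the last holds). Time passes only in rows, so rows that do not move let the fingers close. It gives the time, the measured TCP pose, the force, the opening and the grip force at its end, in the units of the state.
- arm.get_state(): the state, without advancing time (a new reading comes with each control period).
- imaging.grab_frame(name): name is "side" or "top" or "wrist"; returns a dict with "pixels" (420x560x3 uint8, red, green, blue), "fx", "fy", "cx", "cy" (pixels), "R" (3x3) and "t" (3): a world point X has camera coordinates R X + t; the wrist camera has in their place "T_tool_cam" (4x4, takes a point from camera to tool coordinates, whose origin is the TCP and whose axes are the flange's). Camera axes: x right, y down, z forward; pixel columns grow to the right and rows downward; lengths in m; the calibration is good to about 2 mm. A picture is of the moment at which its call begins: read the wrist's pose just before it. There is no depth.
- arm.job_done(): hands the job in; it is judged then, once.
Trained networks look in the newest picture that a camera, given by its name, has taken for a name from the list of things; names that differ only in an ending like _2 or _b are one class to them, and where a whole thing is asked for, a point or a joint stands for the part that bears it (a point fixed in the world has none). Each returns a list of dicts, best first, with "confidence" (0 to 1); they miss things now and then, are a little off and sometimes report something else, mostly with a low value. They report only what shows in the picture. A call takes as long as a camera call. They do not tell look-alikes from the thing itself.
- models.boxes_of(name, camera): "extent" ([centre column, centre row, width, height] in pixels, round what is visible of it).
- models.silhouettes(name, camera): "pixels" (420x560 bool, what is visible of it) and "extent" ([centre column, centre row, width, height] in pixels, round what is visible of it).
The state is a dict: "t": time; "q": joint angles; "qd": joint speeds; "joint_efforts": joint torques, N m; "eef_pos": TCP position; "ee_rot": TCP orientation; "force": force on the tool from outside, world axes, zero at the start; "moment": the same for the moment, N m; "width": finger opening in m; "gripper_force": force on a finger pad.
Only numpy, scipy, OpenCV 4.12 (cv2) and the standard library are available. Lean on these libraries where they do the work, as an engineer would, in place of code of your own. Each camera call takes 0.05 s, during which the arm holds its last target. There are 200 camera calls.

### The job

The board is fitted from its lowest part to its tallest, so take the four capacitors from the grey mat and line them up on the black kitting rail in order of height, one standing upright and centred in each white ring: the shortest in the ring beside the yellow end block, the tallest at the other end. Set each one down gently, without dropping it or knocking any over, and leave the circuit board between the mat and the rail where it lies.

Things in the scene. Friction and masses are not known exactly. Their poses are not given: they have to be found in the camera images.
- red_cap: loose aluminium-can capacitor in a red sleeve, an upright cylinder 40 mm in diameter and 36 mm tall (two brass terminals stand 4 mm above that on top, for looks only); origin at the centre of its underside, z up the can. It starts standing on a 4 mm thick grey parts mat, among the other three
- white_cap: loose aluminium-can capacitor in a white sleeve, an upright cylinder 32 mm in diameter and 48 mm tall (two brass terminals stand 4 mm above that on top, for looks only); origin at the centre of its underside, z up the can. It starts standing on a 4 mm thick grey parts mat, among the other three
- blue_cap: loose aluminium-can capacitor in a blue sleeve, an upright cylinder 36 mm in diameter and 60 mm tall (two brass terminals stand 4 mm above that on top, for looks only); origin at the centre of its underside, z up the can. It starts standing on a 4 mm thick grey parts mat, among the other three
- green_cap: loose aluminium-can capacitor in a green sleeve, an upright cylinder 34 mm in diameter and 72 mm tall (two brass terminals stand 4 mm above that on top, for looks only); origin at the centre of its underside, z up the can. It starts standing on a 4 mm thick grey parts mat, among the other three
- ring_a: white flat ring painted on the black kitting rail, 56 mm inside and 62 mm outside diameter; four alike in a row at 70 mm spacing, this one at one end of the row (row order a, b, c, d). Origin at its centre on the rail's flat top, 10 mm above the bench; x along the row from a to d, y across the 90 mm wide rail, z up
- ring_b: white flat ring painted on the black kitting rail, 56 mm inside and 62 mm outside diameter; four alike in a row at 70 mm spacing, this one next to ring a (row order a, b, c, d). Origin at its centre on the rail's flat top, 10 mm above the bench; x along the row from a to d, y across the 90 mm wide rail, z up
- ring_c: white flat ring painted on the black kitting rail, 56 mm inside and 62 mm outside diameter; four alike in a row at 70 mm spacing, this one next to ring d (row order a, b, c, d). Origin at its centre on the rail's flat top, 10 mm above the bench; x along the row from a to d, y across the 90 mm wide rail, z up
- ring_d: white flat ring painted on the black kitting rail, 56 mm inside and 62 mm outside diameter; four alike in a row at 70 mm spacing, this one at the other end of the row (row order a, b, c, d). Origin at its centre on the rail's flat top, 10 mm above the bench; x along the row from a to d, y across the 90 mm wide rail, z up
- yellow_block: fixed yellow block, 26 mm long, 70 mm wide across the rail and 14 mm tall, on one end of the kitting rail (top 24 mm above the bench), its centre 55 mm beyond the centre of the end ring: marks the end for the shortest can. It may be beside ring a or beside ring d. A grey block of the same shape stands at the rail's other end. Origin: centre of its underside
- circuit_board: bystander: small loose green circuit board, 90 x 44 mm, up to 12 mm high, lying on the bench between the mat and the rail; origin at centre of underside, x along it
Mind the look-alikes: they are no part of the job. What is shaped like the blue_cap but pink is not meant. What is shaped like the white_cap but orange is not meant.

How it is judged:
At the end, for the whole second after the job is handed in: Counted from the ring beside the yellow block, the red (36 mm), white (48 mm), blue (60 mm) and green (72 mm) capacitors stand in successive rings, each centre within 12 mm of its ring's centre, its underside on the rail (within 5 mm), within 0.1 rad of upright, released and at rest (((horizontal distance between yellow_block and ring_a below 0.09 m and horizontal distance between red_cap and ring_a below 0.012 m and z of red_cap in the frame of ring_a between -0.004 and 0.005 m and horizontal distance between white_cap and ring_b below 0.012 m and z of white_cap in the frame of ring_b between -0.004 and 0.005 m and horizontal distance between blue_cap and ring_c below 0.012 m and z of blue_cap in the frame of ring_c between -0.004 and 0.005 m and horizontal distance between green_cap and ring_d below 0.012 m and z of green_cap in the frame of ring_d between -0.004 and 0.005 m) or (horizontal distance between yellow_block and ring_d below 0.09 m and horizontal distance between red_cap and ring_d below 0.012 m and z of red_cap in the frame of ring_d between -0.004 and 0.005 m and horizontal distance between white_cap and ring_c below 0.012 m and z of white_cap in the frame of ring_c between -0.004 and 0.005 m and horizontal distance between blue_cap and ring_b below 0.012 m and z of blue_cap in the frame of ring_b between -0.004 and 0.005 m and horizontal distance between green_cap and ring_a below 0.012 m and z of green_cap in the frame of ring_a between -0.004 and 0.005 m)) and angle between each of red_cap, white_cap, blue_cap, green_cap's own z axis and vertical below 0.1 rad and linear speed of each of red_cap, white_cap, blue_cap, green_cap below 0.02 m/s); the robot touches nothing.
It fails at once if a capacitor is knocked over (tilts more than 40 degrees) (angle between any of red_cap, white_cap, blue_cap, green_cap's own z axis and vertical above 0.7 rad).
It fails at once if a capacitor is dropped or flung (faster than 0.5 m/s with no finger on it, a fall of about 13 mm) ((linear speed of red_cap above 0.5 m/s and contact force between the fingers and red_cap below 0.02 N) or (linear speed of white_cap above 0.5 m/s and contact force between the fingers and white_cap below 0.02 N) or (linear speed of blue_cap above 0.5 m/s and contact force between the fingers and blue_cap below 0.02 N) or (linear speed of green_cap above 0.5 m/s and contact force between the fingers and green_cap below 0.02 N)).
It fails at once if the circuit board is moved more than 20 mm (distance of circuit_board from where it was at the start of the episode above 0.02 m).
It also fails if it takes over 115 s, if anything falls off the work surface, if the arm or the gripper's body presses on something with over 40 N, if the wrist force passes 120 N, or if a joint passes its speed limit or range.

## Working session

There is one attempt and no reset: what is moved stays moved. The work goes in short steps, Python scripts to look and compute and a tool call to move; the robot and the scene stay as the last step left them, time stands still between calls to the robot, and variables do not carry over. Pictures are saved under pics/ and viewed, at most 14 in all, crops included, and the job is handed in when it is done.

Besides the shell and the picture viewer there is one more tool, called as name(argument=value, ...) on one line, values as JSON. play_rows: Moves the arm, as the interface text tells. Shifts and turns lie within -1 to 1; 1 stands for 25 mm of shift or 0.15 rad of turn. Its arguments: {"type":"object","properties":{"travel":{"type":"array","items":{"type":"array","items":{"type":"number"}}},"twist":{"type":"array","items":{"type":"number"}},"fingers":{"type":"number"},"newtons":{"type":"number"}},"required":["travel","twist"]}

```bash
mkdir -p pics
python3 - <<'E'
from station import arm, imaging, models
import cv2
s=arm.get_state(); print(s['t'],s['eef_pos'],s['ee_rot'],s['width'])
for c in ["top","side"]:
    f=imaging.grab_frame(c); cv2.imwrite(f"pics/{c}0.png",f["pixels"][:,:,::-1])
    print(c,f['fx'],f['cx'],f['cy'],f['R'],f['t'])
    for n in ["red_cap","white_cap","blue_cap","green_cap","ring_a","yellow_block","circuit_board"]:
        print(n,[(round(b['confidence'],2),[round(float(v),1) for v in b['extent']]) for b in models.boxes_of(n,c)])
E
```

```text
0.0 [0.24944874 0.62666305 0.21188741] [ 3.13988707e+00 -1.37958473e-04 -3.78898625e-01] 0.08763201633512979
top 385.95034696075663 278.759557413027 204.6402220199559 [[-3.77698364e-03 -9.99609364e-01  2.76921398e-02]
 [-9.91703801e-01  1.86065924e-04 -1.28543905e-01]
 [ 1.28488539e-01 -2.79479085e-02 -9.91317109e-01]] [0.06017284 0.52291453 0.70108073]
red_cap [(0.55, [175.1, 158.2, 28.9, 24.5])]
white_cap [(0.62, [215.3, 179.7, 20.5, 23.2]), (0.54, [122.5, 199.9, 27.9, 14.7]), (0.31, [173.5, 157.1, 25.4, 22.1])]
blue_cap [(0.77, [233.4, 317.9, 23.4, 32.5]), (0.52, [290.4, 281.3, 18.5, 24.6])]
green_cap [(0.68, [185.9, 223.9, 22.8, 22.9])]
ring_a [(0.56, [396.0, 187.9, 30.3, 22.4]), (0.53, [401.5, 219.8, 34.0, 28.5]), (0.51, [410.4, 272.1, 10.0, 7.7]), (0.5, [174.9, 156.4, 27.3, 24.2])]
yellow_block [(0.97, [383.2, 125.4, 35.5, 15.8])]
circuit_board [(0.66, [308.8, 208.6, 28.4, 45.2])]
side 427.368466397921 283.84506397091866 203.71988863829642 [[ 0.84366434 -0.5368484  -0.004927  ]
 [-0.36416597 -0.56550023 -0.73999502]
 [ 0.39447892  0.62610166 -0.6725943 ]] [-0.3733385   0.25619147  0.62018119]
red_cap [(0.63, [284.8, 145.7, 15.9, 19.0])]
white_cap [(0.83, [235.9, 138.8, 11.5, 24.9]), (0.72, [285.4, 168.7, 13.8, 28.5])]
blue_cap [(0.85, [188.2, 220.1, 22.3, 35.1]), (0.67, [243.9, 242.2, 18.3, 29.7]), (0.59, [243.6, 201.2, 21.1, 38.3])]
green_cap [(0.87, [244.1, 162.8, 19.9, 34.9]), (0.72, [315.1, 237.5, 46.1, 33.2])]
ring_a [(0.74, [400.9, 288.2, 36.5, 17.2]), (0.68, [372.4, 309.1, 35.2, 30.7]), (0.52, [342.6, 338.2, 35.7, 32.9]), (0.48, [420.5, 264.0, 34.7, 24.8])]
yellow_block [(0.6, [437.1, 244.1, 39.9, 33.3])]
circuit_board [(0.66, [317.1, 237.6, 46.1, 36.2])]
```

Run:
```python
import cv2
a=cv2.imread("pics/top0.png")[90:350,90:460]; cv2.imwrite("pics/top0c.png",cv2.resize(a,None,fx=2.16,fy=2.16,interpolation=2))
a=cv2.imread("pics/side0.png")[90:390,120:500]; cv2.imwrite("pics/side0c.png",cv2.resize(a,None,fx=2,fy=2,interpolation=2))
```

```text
(no output)
```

View pics/top0c.png

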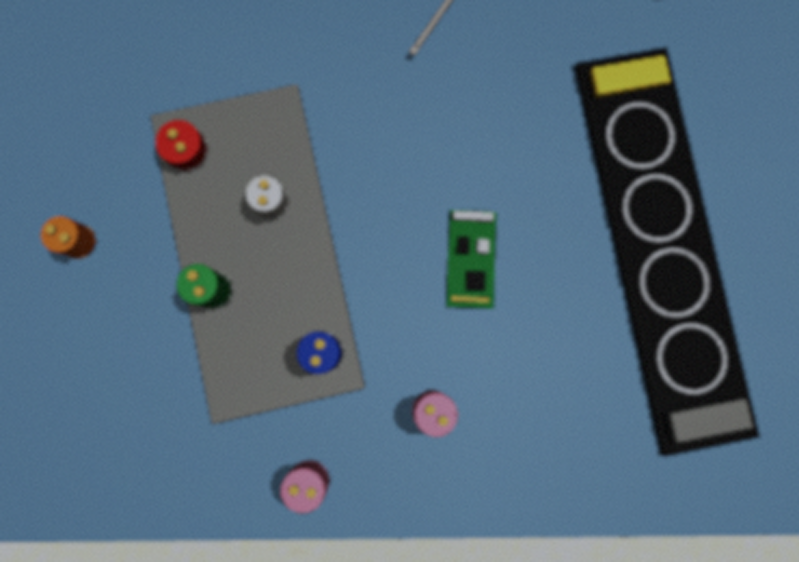

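View pics/side0c.png

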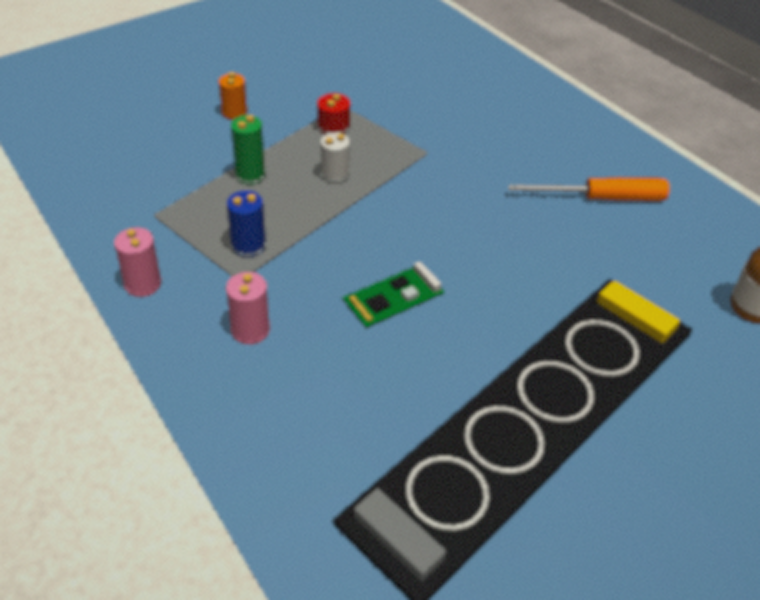

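Top crop (scale 2.16, offset 90,90): red (179,143), white (264,194), green (198,285) and blue (318,352) stand on the mat. The look-alikes are orange (60,236) and two pinks (435,414) and (303,490), all off the mat. The sleeve colours make the targets clear in this enlarged crop. Yellow block (631,75) is the far end (+x). Rings run (641,135), (657,208), (675,283), (692,358), so red goes beside yellow and green beside grey.

```bash
cat > h.py <<'E'
import numpy as np, cv2
from scipy.optimize import least_squares
def proj(f,P):
    c=np.atleast_2d(P)@np.array(f['R']).T+f['t']; return np.c_[f['fx']*c[:,0]/c[:,2]+f['cx'],f['fy']*c[:,1]/c[:,2]+f['cy']]
def ray(f,u,v,z):
    R=np.array(f['R']); d=R.T@[(u-f['cx'])/f['fx'],(v-f['cy'])/f['fy'],1]; o=-R.T@f['t']; return o+d*(z-o[2])/d[2]
CAP=dict(red=(.040,.036),white=(.032,.048),blue=(.036,.060),green=(.034,.072))
def mask(f,col,white_win=None):
    h=cv2.cvtColor(f['pixels'],cv2.COLOR_RGB2HSV); H,S,V=[h[...,i].astype(int) for i in range(3)]
    return {'red':((H<6)|(H>174))&(S>170)&(V>50),'green':(H>50)&(H<80)&(S>130)&(V>30),'blue':(H>109)&(H<130)&(S>150),
      'white':(S<60)&(V>105)}[col].astype(np.uint8)
def blob(m,guess):
    n,l,s,c=cv2.connectedComponentsWithStats(m)
    k=min((i for i in range(1,n) if s[i,4]>40),key=lambda i:np.hypot(*(c[i]-guess)))
    pts=np.argwhere(l==k)[:,::-1].astype(np.float32); return hullc(pts)+(s[k],)
def hullc(p):
    h=cv2.convexHull(np.float32(p)); M=cv2.moments(h); return np.array([M['m10']/M['m00'],M['m01']/M['m00']]),M['m00']
def cyl(xy,d,h,z0):
    a=np.linspace(0,2*np.pi,40); c=np.c_[xy[0]+d/2*np.cos(a),xy[1]+d/2*np.sin(a)]
    return np.r_[np.c_[c,c[:,0]*0+z0],np.c_[c,c[:,0]*0+z0+h]]
E
cat > m.py <<'E'
from h import *
from station import imaging
F={c:imaging.grab_frame(c) for c in("top","side")}
G=dict(red=[(175,158),(285,146)],white=[(215,180),(285,169)],blue=[(236,253),(244,201)],green=[(185,223),(244,163)])
for n,(d,h) in CAP.items():
    xs=[]
    for c,g in zip(F,G[n]):
        f=F[c]; m,A,s=blob(mask(f,n),g)
        r=least_squares(lambda p:hullc(proj(f,cyl(p,d,h,.004)))[0]-m,ray(f,*m,.03)[:2],diff_step=1e-3)
        xs.append(r.x); print(n,c,r.x.round(4),'area ratio',round(A/hullc(proj(f,cyl(r.x,d,h,.004)))[1],2),s[:4])
f=F['top']
for c in F:
  f=F[c]; m=mask(f,'white')
  for g in {'top':[(387,152),(394,186),(402,221),(410,256)],'side':[(421,264),(398,286),(372,310),(343,336)]}[c]:
    n,l,s,cc=cv2.connectedComponentsWithStats(m)
    k=min((i for i in range(1,n) if s[i,4]>40),key=lambda i:np.hypot(*(cc[i]-g)))
    (x,y),ax,an=cv2.fitEllipse(np.argwhere(l==k)[:,::-1].astype(np.float32)); print(c,'ring',round(x,1),round(y,1),ax,ray(f,x,y,.010)[:2].round(4))
E
python3 m.py
```

```text
red top [0.6197 0.2648] area ratio 0.68 [163 146  21  21]
red side [0.6202 0.2684] area ratio 0.62 [279 138  15  17]
white top [0.5738 0.1871] area ratio 0.76 [203 170  19  18]
white side [0.4925 0.1518] area ratio 17.58 [198 137 135 107]
blue top [0.432 0.136] area ratio 0.78 [228 244  20  19]
blue side [0.4339 0.1397] area ratio 0.71 [234 186  18  30]
green top [0.4886 0.236 ] area ratio 0.75 [172 213  24  19]
green side [0.4912 0.241 ] area ratio 0.72 [236 148  15  32]
top ring 386.1 152.2 (28.302947998046875, 29.723241806030273) [ 0.6325 -0.158 ]
top ring 393.9 185.9 (28.75368309020996, 30.081066131591797) [ 0.5636 -0.171 ]
top ring 401.9 220.3 (29.28290367126465, 30.76459503173828) [ 0.4948 -0.1839]
top ring 410.0 255.6 (29.787294387817383, 31.096797943115234) [ 0.426  -0.1967]
side ring 420.8 263.4 (24.512338638305664, 35.32304763793945) [ 0.6334 -0.1568]
side ring 397.4 285.2 (27.313552856445312, 36.53544616699219) [ 0.5646 -0.1696]
side ring 371.8 309.3 (30.31114387512207, 38.119937896728516) [ 0.4957 -0.1828]
side ring 343.2 336.0 (33.97874069213867, 39.5599365234375) [ 0.4267 -0.1956]
```

Run:
```python
from h import *
from station import imaging
f=imaging.grab_frame("top"); print((-f['R'].T@f['t']).round(3))
for n,g,w in [('red',(173,156),22),('white',(212,180),18),('blue',(237,253),20),('green',(182,222),19)]:
    d,h=CAP[n]; (c,A,s)=blob(mask(f,n),g)
    b=s[:2]+(s[2:4]-1)/2
    print(n,s[:4],'px diam exp',round(f['fx']*d/(.757-h-.004),1),'view ctr->',ray(f,*c,.004+h)[:2].round(4),'bbox->',ray(f,*b,.004+h)[:2].round(4),'manual',ray(f,*g,.004+h)[:2].round(4))
w=imaging.grab_frame("wrist"); print(w['T_tool_cam'],w['fx'])
```

```text
[0.429 0.08  0.761]
red [163 146  21  21] px diam exp 21.5 view ctr-> [0.6156 0.2609] bbox-> [0.6153 0.26  ] manual [0.6153 0.26  ]
white [203 170  19  18] px diam exp 17.5 view ctr-> [0.5697 0.1842] bbox-> [0.5696 0.1837] manual [0.5668 0.1836]
blue [228 244  20  19] px diam exp 20.0 view ctr-> [0.4319 0.1348] bbox-> [0.4319 0.1341] manual [0.4319 0.135 ]
green [172 213  24  19] px diam exp 19.3 view ctr-> [0.486  0.2295] bbox-> [0.4866 0.2288] manual [0.4866 0.2315]
[[-8.14585252e-04 -9.60398339e-01 -2.78629444e-01  7.54692674e-02]
 [ 9.99999338e-01 -1.00870965e-03  5.53345548e-04 -3.35017761e-04]
 [-8.12488355e-04 -2.78628809e-01  9.60398525e-01 -1.71546978e-01]
 [ 0.00000000e+00  0.00000000e+00  0.00000000e+00  1.00000000e+00]] 315.51600035840136
```

play_rows(travel=[[0, 0, 0], [0, 0, 0], [0, 0, 0], [0, 0, 0], [0.65, 0.95, 0], [0.65, 0.95, 0], [0.65, 0.95, 0], [0.65, 0.95, 0]], twist=[-0.94, -0.94, -0.94, -0.94, 0, 0, 0, 0], fingers=1, newtons=20)

```text
t: 2.0
eef_pos: [0.3326, 0.5438, 0.2131]
ee_rot: [-3.141, -0.0, 0.183]
force: [0.1, -0.1, 0.1]
width: 0.0874
gripper_force: 0.0
```

play_rows(travel=[[0.65, 0.95, 0], [0.65, 0.95, 0], [0.65, 0.95, 0], [0.65, 0.95, 0], [0.65, 0.95, 0], [0.65, 0.95, 0], [0.65, 0.95, 0], [0.65, 0.95, 0]], twist=[0, 0, 0, 0, 0, 0, 0, 0])

```text
t: 3.0
eef_pos: [0.495, 0.3806, 0.2132]
ee_rot: [-3.141, -0.0, 0.183]
force: [0.4, 0.6, 0.3]
width: 0.0878
gripper_force: 0.0
```

```bash
cat > p.py <<'E'
import sys; from h import *; from station import arm,imaging
from scipy.spatial.transform import Rotation as Ro
def state():
    s=arm.get_state(); R=Ro.from_euler('xyz',s['ee_rot']).as_matrix(); return s,np.array(s['eef_pos']),R
def plan(x,y,z):
    s,p,R=state(); u=R.T@(np.array([x,y,z])-p)/.025
    print('t',round(s['t'],2),'at',p.round(4),'yaw',round(s['ee_rot'][2],3),'w',round(s['width'],4),'gf',round(s['gripper_force'],1),'F',np.round(s['force'],1),'units',u.round(2),'twist',round((s['ee_rot'][2]-.186)/.15,2))
def wrist(n,z0,name=None):
    s,p,R=state(); f=imaging.grab_frame("wrist"); T=np.array(f['T_tool_cam']); Rc=R@T[:3,:3]; tc=R@T[:3,3]+p
    f['R']=Rc.T; f['t']=-Rc.T@tc
    if name: cv2.imwrite(name,f['pixels'][:,:,::-1])
    return f
if __name__=="__main__": plan(*map(float,sys.argv[1:4]))
E
python3 p.py .617 .262 .213
```

```text
t 3.0 at [0.495  0.3806 0.2132] yaw 0.183 w 0.0878 gf 0.0 F [0.4 0.6 0.3] units [3.94 5.55 0.01] twist -0.02
```

play_rows(travel=[[0.66, 0.92, 0], [0.66, 0.92, 0], [0.66, 0.92, 0], [0.66, 0.92, 0], [0.66, 0.92, 0], [0.6, 0.92, 0], [0, 0, 0], [0, 0, 0]], twist=[0, 0, 0, 0, 0, 0, 0, 0])

```text
t: 4.0
eef_pos: [0.615, 0.2642, 0.213]
ee_rot: [-3.141, -0.0, 0.183]
force: [-0.3, -0.6, 0.3]
width: 0.0878
gripper_force: 0.0
```

```bash
cat > w.py <<'E'
from p import *
n=sys.argv[1]; x,y=map(float,sys.argv[2:4]); d,h=CAP[n]
plan(x,y,.213)
f=wrist(n,.004,sys.argv[4] if len(sys.argv)>4 else None)
g=proj(f,[x,y,h+.004])[0]; c,A,s=blob(mask(f,n),g)
r=ray(f,*c,.004+h)[:2]
q=least_squares(lambda p:hullc(proj(f,cyl(p,d,h,.004)))[0]-c,[x,y],diff_step=1e-3).x
print('expected px',g.round(),'found',c.round(1),s[:4],'exp bbox',np.ptp(proj(f,cyl(q,d,h,.004)),axis=0).round(),'as top disc',r.round(4),'as hull',q.round(4))
E
python3 w.py red .617 .262 pics/w1.png
```

```text
t 4.0 at [0.615  0.2642 0.213 ] yaw 0.183 w 0.0878 gf 0.0 F [-0.3 -0.6  0.3] units [ 0.06  0.1  -0.  ] twist -0.02
expected px [282. 188.] found [279.6 185.8] [263 168  35  36] exp bbox [36. 40.] as top disc [0.6192 0.2646] as hull [0.6166 0.2641]
```

View pics/w1.png

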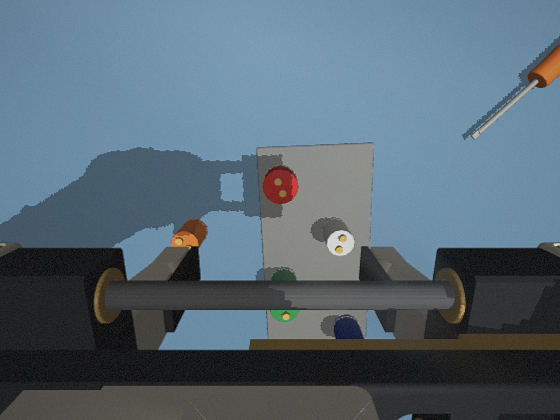

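The wrist view shows red at (280,186), between the fingers; white (340,242) is well off the finger line. Next is the descent.

play_rows(travel=[[0.12, 0, 1], [0, 0, 1], [0, 0, 1], [0, 0, 1], [0, 0, 1], [0, 0, 1], [0, 0, 0.8], [0, 0, 0.68]], twist=[0, 0, 0, 0, 0, 0, 0, 0])

```text
t: 5.05
eef_pos: [0.6175, 0.2663, 0.0252]
ee_rot: [3.142, 0.0, 0.186]
force: [0.3, 0.7, -0.2]
width: 0.0878
gripper_force: 0.0
```

play_rows(travel=[[0, 0, 0], [0, 0, 0], [0, 0, 0], [0, 0, 0], [0, 0, 0], [0, 0, 0]], twist=[0, 0, 0, 0, 0, 0], fingers=0.3)

```text
t: 5.8
eef_pos: [0.6185, 0.2659, 0.0267]
ee_rot: [-3.141, -0.001, 0.185]
force: [0.6, -0.7, 1.9]
width: 0.0339
gripper_force: 0.5
```

Run:
```python
from p import *
plan(.618,.264,.026)
f=wrist('red',0); a=f['pixels'][:,:,::-1]
g=imaging.grab_frame('top')['pixels'][90:350,90:360,::-1]; g=cv2.resize(g,(436,420))
s=imaging.grab_frame('side')['pixels'][100:220,200:360,::-1]; 
cv2.imwrite('pics/c1.png',np.hstack([a[60:420,130:430],cv2.resize(s,(480,360))]))
```

```text
t 5.8 at [0.6185 0.2659 0.0267] yaw 0.185 w 0.0339 gf 0.5 F [ 0.6 -0.7  1.9] units [-0.03  0.07  0.03] twist -0.0
```

View pics/c1.png

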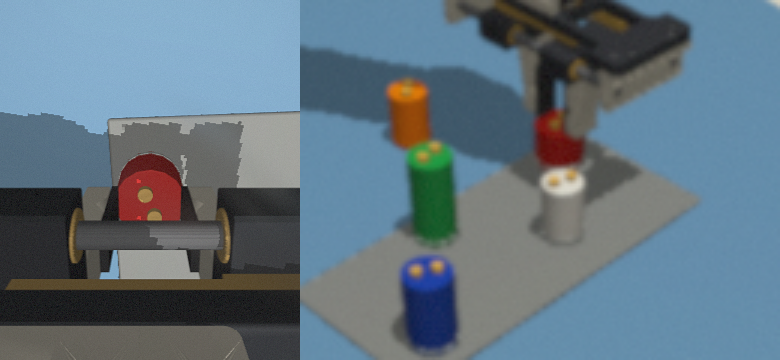

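Run:
```python
from p import *
f=wrist('red',0); s,p,R=state()
print(ray(f,279.5,266.5,.044).round(4), ray(f,279.5,266.5,.040).round(4), proj(f,p), proj(f,[p[0],p[1],.04]), s['width'],s['gripper_force'])
q=p+R@np.array([.020,0,0]); print('disc front',proj(f,[q[0],q[1],.04]), proj(f,cyl(p[:2],.04,.036,.004)).min(0),proj(f,cyl(p[:2],.04,.036,.004)).max(0))
c,A,st=blob(mask(f,'red'),(280,260)); print(c,st)
```

```text
[0.6182 0.2659 0.044 ] [0.6162 0.2656 0.04  ] [[279.48902085 252.66331787]] [[279.52217713 262.54369462]] 0.027386722945788526 2.8223421424627304
disc front [[279.49928714 228.07211049]] [243.07656108 209.47677847] [315.92884205 294.81882122]
[280.12770361 248.77149953] [ 250  215   62   65 2367]
```

play_rows(travel=[[0, 0, 0], [0, 0, 0]], twist=[0, 0])

```text
t: 6.25
eef_pos: [0.6186, 0.266, 0.0266]
ee_rot: [-3.141, -0.001, 0.185]
force: [-0.9, -0.5, 5.2]
width: 0.0263
gripper_force: 2.8
```

Run:
```python
from p import *
plan(.618,.264,.026)
f=wrist('red',0); a=f['pixels'][:,:,::-1]
cv2.imwrite('pics/c2.png',cv2.resize(a[180:340,180:380],(800,640)[:2] if 0 else (700,560),interpolation=2))
```

```text
t 6.25 at [0.6186 0.266  0.0266] yaw 0.185 w 0.0263 gf 2.8 F [-0.9 -0.5  5.2] units [-0.04  0.07  0.03] twist -0.0
```

View pics/c2.png

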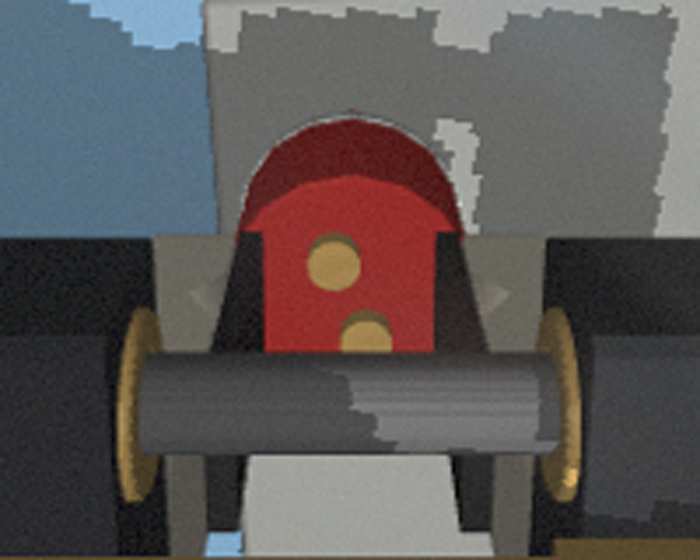

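play_rows(travel=[[0, 0, 0], [0, 0, 0], [0, 0, 0], [0, 0, 0]], twist=[0, 0, 0, 0], fingers=0, newtons=10)

```text
t: 6.8
eef_pos: [0.6187, 0.2661, 0.0267]
ee_rot: [-3.141, -0.002, 0.185]
force: [0.0, 0.0, 6.6]
width: -0.0
gripper_force: 2.7
```

Run:
```python
from p import *
plan(.618,.264,.026)
f=wrist('red',0); a=f['pixels'][:,:,::-1]; s=imaging.grab_frame('side')['pixels'][100:220,200:360,::-1]
cv2.imwrite('pics/c3.png',np.hstack([cv2.resize(a[200:320,210:350],(420,360)),cv2.resize(s[:,80:],(360,540))[40:400]]))
```

```text
t 6.8 at [0.6187 0.2661 0.0267] yaw 0.185 w -0.0 gf 2.7 F [0.  0.  6.6] units [-0.04  0.08  0.03] twist -0.0
```

View pics/c3.png

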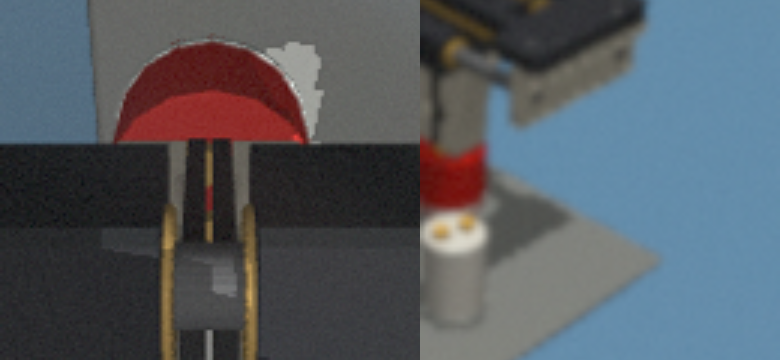

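The picture shows the closed fingers sitting on red's top, with upward force. So the real fingertips end about 13 mm behind the reported TCP, not 19 mm ahead of it. I'll lift, open, and re-check.

play_rows(travel=[[0, 0, -0.2], [0, 0, -0.4], [0, 0, -0.6], [0, 0, -0.8], [0, 0, 0]], twist=[0, 0, 0, 0, 0])

```text
t: 7.52
eef_pos: [0.6192, 0.2666, 0.0787]
ee_rot: [-3.14, -0.004, 0.186]
force: [-1.0, 1.1, -0.4]
width: 0.0005
gripper_force: 0.0
```

play_rows(travel=[[0, 0, 0], [0, 0, 0], [0, 0, 0], [0, 0, 0], [0, 0, 0], [0, 0, 0]], twist=[0, 0, 0, 0, 0, 0], fingers=1)

```text
t: 8.28
eef_pos: [0.6179, 0.2657, 0.0758]
ee_rot: [3.142, 0.0, 0.185]
force: [-0.5, 0.9, 0.3]
width: 0.055
gripper_force: 0.0
```

```bash
python3 w.py red .618 .265 pics/w2.png
```

```text
t 8.28 at [0.6179 0.2657 0.0758] yaw 0.185 w 0.055 gf 0.0 F [-0.5  0.9  0.3] units [-0.    0.03 -5.49] twist -0.01
expected px [280. 232.] found [279.3 226.1] [252 196  56  60] exp bbox [57. 66.] as top disc [0.6221 0.2666] as hull [0.6178 0.2658]
```

View pics/w2.png

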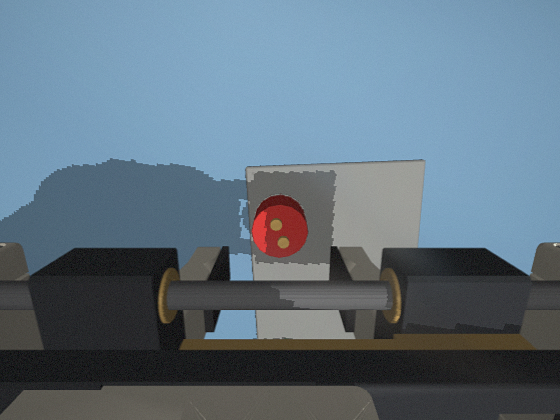

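Red still stands upright at (280,230). The fingertips appear at row 248, which puts them at tool z of about -0.012. I'll descend to a reported z of about -0.004, with the tips about 9 mm up.

play_rows(travel=[[0, 0, 0], [0, 0, 0.3], [0, 0, 0.6], [0, 0, 0.8], [0, 0, 0.7], [0, 0, 0.5], [0, 0, 0.3], [0, 0, 0]], twist=[0, 0, 0, 0, 0, 0, 0, 0])

```text
t: 9.32
eef_pos: [0.6178, 0.2656, -0.0047]
ee_rot: [3.141, 0.001, 0.185]
force: [0.1, -0.3, 0.1]
width: 0.0877
gripper_force: 0.0
```

play_rows(travel=[[0, 0, 0], [0, 0, 0], [0, 0, 0], [0, 0, 0], [0, 0, 0], [0, 0, 0], [0, 0, 0]], twist=[0, 0, 0, 0, 0, 0, 0], fingers=0.3, newtons=15)

```text
t: 10.2
eef_pos: [0.618, 0.2658, -0.0041]
ee_rot: [-3.142, -0.0, 0.185]
force: [-0.1, 0.4, 0.5]
width: 0.04
gripper_force: 15.0
```

play_rows(travel=[[0, 0, -0.3], [0, 0, -0.7], [0, 0, -1], [0, 0, -1], [0, 0, -0.8], [0, 0, -0.2], [-0.07, 0.45, 0], [-0.13, 0.85, 0]], twist=[0, 0, 0, 0, 0, 0, 0, 0])

```text
t: 11.2
eef_pos: [0.6184, 0.2319, 0.0949]
ee_rot: [3.141, 0.001, 0.186]
force: [0.3, -0.6, -1.2]
width: 0.0396
gripper_force: 15.0
```

play_rows(travel=[[-0.15, 0.98, 0], [-0.15, 0.98, 0], [-0.15, 0.98, 0], [-0.15, 0.98, 0], [-0.15, 0.98, 0], [-0.15, 0.98, 0], [-0.15, 0.98, 0], [-0.15, 0.98, 0]], twist=[0, 0, 0, 0, 0, 0, 0, 0])

```text
t: 12.2
eef_pos: [0.6256, 0.0331, 0.0959]
ee_rot: [-3.142, -0.0, 0.185]
force: [-0.6, -0.0, -0.2]
width: 0.04
gripper_force: 15.0
```

```bash
python3 p.py .633 -.1575 .095
```

```text
t 12.2 at [0.6256 0.0331 0.0959] yaw 0.185 w 0.04 gf 15.0 F [-0.6 -0.  -0.2] units [-1.11  7.55  0.03] twist -0.01
```

play_rows(travel=[[-0.15, 0.98, 0], [-0.15, 0.98, 0], [-0.15, 0.98, 0], [-0.15, 0.98, 0], [-0.15, 0.98, 0], [-0.15, 0.98, 0.3], [-0.15, 0.98, 0.5], [-0.06, 0.6, 0.5]], twist=[0, 0, 0, 0, 0, 0, 0, 0])

```text
t: 13.2
eef_pos: [0.6325, -0.1554, 0.0629]
ee_rot: [3.142, -0.0, 0.184]
force: [-0.1, 0.1, -1.0]
width: 0.0396
gripper_force: 15.0
```

play_rows(travel=[[0, 0, 0.6], [0, 0, 0.5], [0, 0, 0.3], [0, 0, 0], [0, 0, 0]], twist=[0, 0, 0, 0, 0])

```text
t: 13.82
eef_pos: [0.6331, -0.1533, 0.0288]
ee_rot: [3.141, -0.001, 0.186]
force: [-0.6, 0.1, -0.3]
width: 0.0399
gripper_force: 15.0
```

```bash
python3 p.py .633 -.1575 .0025
python3 - <<'E'
from p import *
f=wrist('',0,'pics/w3.png'); print(proj(f,[[.633,-.1575,.01],[.633,-.1575,.05]]))
E
```

```text
t 13.82 at [ 0.6331 -0.1533  0.0288] yaw 0.186 w 0.0399 gf 15.0 F [-0.6  0.1 -0.3] units [-0.04  0.16  1.05] twist -0.0
[[285.70573883 242.10348483]
 [287.28987891 270.60327723]]
```

View pics/w3.png

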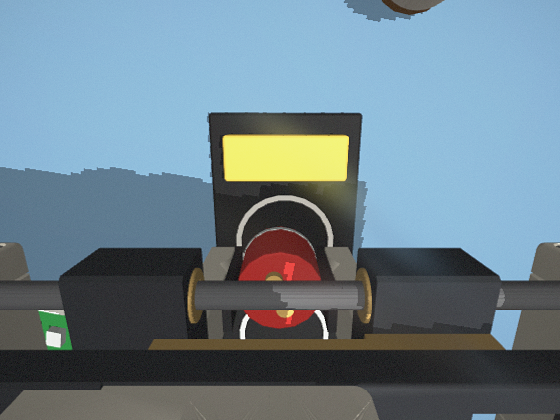

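The wrist view shows red over ring a beside the yellow block, with the ring centre near column 285 and the can at 279. I'll shift 4 mm and set it down.

play_rows(travel=[[0, 0.16, 0.2], [0, 0, 0.3], [0, 0, 0.25], [0, 0, 0.15], [0, 0, 0.08], [0, 0, 0.04], [0, 0, 0], [0, 0, 0]], twist=[0, 0, 0, 0, 0, 0, 0, 0])

```text
t: 14.88
eef_pos: [0.6336, -0.1576, 0.0031]
ee_rot: [3.142, -0.0, 0.185]
force: [0.2, -0.0, -0.7]
width: 0.0394
gripper_force: 15.0
```

play_rows(travel=[[0, 0, 0.04], [0, 0, 0.03], [0, 0, 0]], twist=[0, 0, 0])

```text
t: 15.25
eef_pos: [0.6336, -0.1576, 0.0019]
ee_rot: [3.141, -0.0, 0.185]
force: [-1.2, 1.2, 5.4]
width: 0.0392
gripper_force: 15.0
```

play_rows(travel=[[0, 0, 0], [0, 0, 0], [0, 0, 0], [0, 0, 0], [0, 0, 0], [0, 0, 0]], twist=[0, 0, 0, 0, 0, 0], fingers=1)

```text
t: 16.0
eef_pos: [0.6334, -0.1576, 0.0011]
ee_rot: [-3.142, 0.0, 0.185]
force: [-0.4, 0.1, 0.4]
width: 0.0868
gripper_force: 0.0
```

play_rows(travel=[[0, 0, -0.4], [0, 0, -0.8], [0, 0, -1], [0, 0, -1], [0, 0, -0.8], [0, -0.5, -0.2], [0, -0.9, 0], [0, -0.9, 0]], twist=[0, 0, 0, 0, 0, 0, 0, 0])

```text
t: 17.0
eef_pos: [0.6218, -0.0993, 0.1052]
ee_rot: [-3.141, 0.001, 0.185]
force: [-0.2, -0.1, -0.8]
width: 0.0874
gripper_force: 0.0
```

```bash
python3 p.py .571 .185 .105
```

```text
t 17.0 at [ 0.6218 -0.0993  0.1052] yaw 0.185 w 0.0874 gf 0.0 F [-0.2 -0.1 -0.8] units [ 1.000e-01 -1.155e+01  1.000e-02] twist -0.0
```

play_rows(travel=[[0, -0.98, 0], [0, -0.98, 0], [0, -0.98, 0], [0, -0.98, 0], [0, -0.98, 0], [0, -0.98, 0], [0, -0.98, 0], [0.1, -0.98, 0]], twist=[0, 0, 0, 0, 0, 0, 0, 0])

```text
t: 18.0
eef_pos: [0.5878, 0.094, 0.1053]
ee_rot: [3.141, 0.001, 0.186]
force: [0.5, 0.2, 0.0]
width: 0.0878
gripper_force: 0.0
```

play_rows(travel=[[0, -0.98, 0], [0, -0.98, 0], [0, -0.98, 0], [0, -0.5, 0], [0, 0, 0], [0, 0, 0]], twist=[0, 0, 0, 0, 0, 0])

```text
t: 18.75
eef_pos: [0.5731, 0.1762, 0.1059]
ee_rot: [3.141, 0.001, 0.185]
force: [-0.2, 0.4, 1.0]
width: 0.0878
gripper_force: 0.0
```

Run:
```python
from p import *
plan(.571,.185,.002)
f=wrist('',0); g=proj(f,[[.571,.185,.052]])[0]; print(g)
h=cv2.cvtColor(f['pixels'],cv2.COLOR_RGB2HSV); 
g=g.round().astype(int); print(h[g[1]-30:g[1]+31:6,g[0]-30:g[0]+31:6,2])
cv2.imwrite('pics/w4.png',f['pixels'][100:320,150:410,::-1])
```

```text
t 18.75 at [0.5731 0.1762 0.1059] yaw 0.185 w 0.0878 gf 0.0 F [-0.2  0.4  1. ] units [-0.02 -0.36  4.16] twist -0.01
[267.3459158  224.03833952]
[[144 147  91  93  91  90 107  91  95  89  94]
 [145  93  91  85  87  89  84  79  89  95  92]
 [ 89  91  93  86  86 195  91  82  86  93  92]
 [ 89  92  78 216 217 165 218 222  76  92  91]
 [142  88 220 218 205 211 214 221 106  95  91]
 [141 141 217 215 215 211 217 208 149  89  92]
 [ 92  96 216 214 145 201 217 217 144  91  93]
 [ 93  88 139 212 212 209 213 205  91  90  90]
 [ 94 139  88 112 215 213 218  89  92  92  88]
 [144 141 141 145 141  88  93  92  95  90  95]
 [140 142 141 142 141 141 142 141 140 140 140]]
```

View pics/w4.png

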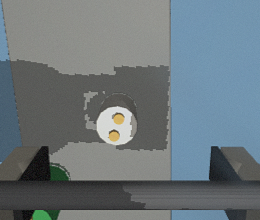

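White shows at (266,225), where it was predicted. Next is the descent and grasp.

play_rows(travel=[[0, -0.36, 0.2], [0, 0, 0.7], [0, 0, 0.9], [0, 0, 0.9], [0, 0, 0.7], [0, 0, 0.5], [0, 0, 0.26], [0, 0, 0]], twist=[0, 0, 0, 0, 0, 0, 0, 0])

```text
t: 19.8
eef_pos: [0.5717, 0.1853, 0.0018]
ee_rot: [3.141, 0.0, 0.185]
force: [-0.8, -0.1, 0.5]
width: 0.0876
gripper_force: 0.0
```

play_rows(travel=[[0, 0, 0], [0, 0, 0], [0, 0, 0], [0, 0, 0], [0, 0, 0], [0, 0, 0], [0, 0, 0], [0, 0, 0]], twist=[0, 0, 0, 0, 0, 0, 0, 0], fingers=0.2)

```text
t: 20.8
eef_pos: [0.5718, 0.1854, 0.0021]
ee_rot: [-3.142, -0.0, 0.185]
force: [-0.1, -0.8, 1.1]
width: 0.0316
gripper_force: 15.0
```

```bash
python3 p.py .564 -.170 .109
```

```text
t 20.8 at [0.5718 0.1854 0.0021] yaw 0.185 w 0.0316 gf 15.0 F [-0.1 -0.8  1.1] units [-2.92 13.92 -4.28] twist -0.01
```

play_rows(travel=[[0, 0, -0.4], [0, 0, -0.9], [0, 0, -1], [0, 0, -1], [0, 0, -0.8], [-0.12, 0.55, -0.2], [-0.21, 0.98, 0], [-0.21, 0.98, 0]], twist=[0, 0, 0, 0, 0, 0, 0, 0])

```text
t: 21.8
eef_pos: [0.569, 0.1189, 0.1086]
ee_rot: [3.141, 0.002, 0.185]
force: [0.5, -0.1, -0.7]
width: 0.0318
gripper_force: 15.0
```

play_rows(travel=[[-0.21, 0.98, 0], [-0.21, 0.98, 0], [-0.21, 0.98, 0], [-0.21, 0.98, 0], [-0.21, 0.98, 0], [-0.21, 0.98, 0], [-0.21, 0.98, 0], [-0.21, 0.98, 0]], twist=[0, 0, 0, 0, 0, 0, 0, 0])

```text
t: 22.8
eef_pos: [0.5631, -0.0816, 0.1085]
ee_rot: [-3.141, 0.002, 0.184]
force: [0.6, -0.4, 0.1]
width: 0.0316
gripper_force: 15.0
```

play_rows(travel=[[-0.21, 0.98, 0], [-0.21, 0.98, 0], [-0.21, 0.98, 0], [-0.1, 0.6, 0], [0, 0, 0], [0, 0, 0]], twist=[0, 0, 0, 0, 0, 0])

```text
t: 23.55
eef_pos: [0.5628, -0.1695, 0.1093]
ee_rot: [-3.141, 0.001, 0.185]
force: [-0.7, 1.0, -0.3]
width: 0.0313
gripper_force: 15.0
```

```bash
python3 p.py .564 -.170 .009
```

```text
t 23.55 at [ 0.5628 -0.1695  0.1093] yaw 0.185 w 0.0313 gf 15.0 F [-0.7  1.  -0.3] units [0.05 0.03 4.01] twist -0.01
```

play_rows(travel=[[0.05, 0.03, 0.3], [0, 0, 0.8], [0, 0, 1], [0, 0, 0.9], [0, 0, 0.6], [0, 0, 0.3], [0, 0, 0.1], [0, 0, 0]], twist=[0, 0, 0, 0, 0, 0, 0, 0])

```text
t: 24.55
eef_pos: [0.5649, -0.17, 0.01]
ee_rot: [3.141, -0.001, 0.185]
force: [-0.1, -0.5, -0.6]
width: 0.0315
gripper_force: 15.0
```

play_rows(travel=[[0, 0, 0.04], [0, 0, 0.03], [0, 0, 0]], twist=[0, 0, 0])

```text
t: 24.92
eef_pos: [0.5647, -0.17, 0.0081]
ee_rot: [3.142, -0.0, 0.185]
force: [-0.0, 0.3, 0.4]
width: 0.0312
gripper_force: 15.0
```

play_rows(travel=[[0, 0, 0.03], [0, 0, 0]], twist=[0, 0])

```text
t: 25.18
eef_pos: [0.5648, -0.1701, 0.0081]
ee_rot: [3.141, -0.001, 0.186]
force: [-1.9, 1.0, 7.4]
width: 0.0318
gripper_force: 15.0
```

play_rows(travel=[[0, 0, 0], [0, 0, 0], [0, 0, 0], [0, 0, 0], [0, 0, 0], [0, 0, 0]], twist=[0, 0, 0, 0, 0, 0], fingers=1)

```text
t: 25.92
eef_pos: [0.5645, -0.17, 0.0071]
ee_rot: [-3.142, 0.0, 0.185]
force: [-0.2, -0.0, 0.5]
width: 0.0847
gripper_force: 0.0
```

play_rows(travel=[[0, 0, -0.4], [0, 0, -0.8], [0, 0, -1], [0, 0, -1], [0, 0, -0.8], [0, -0.5, -0.2], [-0.4, -0.9, 0], [-0.4, -0.9, 0]], twist=[0, 0, 0, 0, 0, 0, 0, 0])

```text
t: 26.92
eef_pos: [0.5333, -0.1161, 0.1116]
ee_rot: [-3.141, 0.001, 0.185]
force: [0.7, 0.4, -0.3]
width: 0.0876
gripper_force: 0.0
```

```bash
python3 p.py .4325 .1355 .112
```

```text
t 26.93 at [ 0.5333 -0.1161  0.1116] yaw 0.185 w 0.0876 gf 0.0 F [ 0.7  0.4 -0.3] units [-2.110e+00 -1.063e+01 -1.000e-02] twist -0.01
```

play_rows(travel=[[-0.19, -0.97, 0], [-0.19, -0.97, 0], [-0.19, -0.97, 0], [-0.19, -0.97, 0], [-0.19, -0.97, 0], [-0.19, -0.97, 0], [-0.19, -0.97, 0], [-0.19, -0.97, 0]], twist=[0, 0, 0, 0, 0, 0, 0, 0])

```text
t: 27.92
eef_pos: [0.4601, 0.0675, 0.1117]
ee_rot: [3.142, 0.001, 0.185]
force: [0.4, 0.3, -0.8]
width: 0.0877
gripper_force: 0.0
```

play_rows(travel=[[-0.19, -0.97, 0], [-0.19, -0.97, 0], [-0.19, -0.7, 0], [0, -0.2, 0], [0, 0, 0], [0, 0, 0]], twist=[0, 0, 0, 0, 0, 0])

```text
t: 28.68
eef_pos: [0.4341, 0.1332, 0.112]
ee_rot: [3.141, 0.0, 0.185]
force: [0.2, 0.2, -0.4]
width: 0.0879
gripper_force: 0.0
```

Run:
```python
from p import *
plan(.4325,.1355,.010)
f=wrist('',0); g=proj(f,[[.4325,.1355,.064]])[0]; print(g)
c,A,s=blob(mask(f,'blue'),g); print(c,s,ray(f,*c,.064))
cv2.imwrite('pics/w5.png',f['pixels'][100:320,130:430,::-1])
```

```text
t 28.68 at [0.4341 0.1332 0.112 ] yaw 0.185 w 0.0879 gf 0.0 F [ 0.2  0.2 -0.4] units [-0.05 -0.1   4.08] twist -0.01
[275.95914208 227.56811391]
[274.60448402 219.39012577] [ 252  189   46   60 1808] [0.43853591 0.13761065 0.064     ]
```

View pics/w5.png

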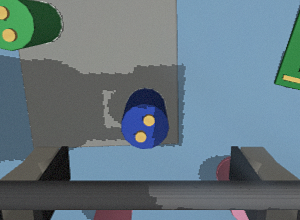

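Blue's top disc is at (275,228) against a predicted (276,228). Pink lies behind and to the right, clear of the finger line. I'll descend.

play_rows(travel=[[-0.05, -0.1, 0.3], [0, 0, 0.8], [0, 0, 0.95], [0, 0, 0.9], [0, 0, 0.7], [0, 0, 0.4], [0, 0, 0.19], [0, 0, 0]], twist=[0, 0, 0, 0, 0, 0, 0, 0])

```text
t: 29.72
eef_pos: [0.4325, 0.1359, 0.0061]
ee_rot: [3.141, 0.0, 0.185]
force: [-0.6, 0.5, -0.1]
width: 0.0878
gripper_force: 0.0
```

play_rows(travel=[[0, 0, 0], [0, 0, 0], [0, 0, 0], [0, 0, 0], [0, 0, 0], [0, 0, 0], [0, 0, 0], [0, 0, 0]], twist=[0, 0, 0, 0, 0, 0, 0, 0], fingers=0.2)

```text
t: 30.72
eef_pos: [0.4325, 0.1359, 0.0061]
ee_rot: [-3.142, -0.0, 0.185]
force: [-0.2, 0.2, 0.2]
width: 0.0357
gripper_force: 15.0
```

```bash
python3 p.py .4953 -.1833 .116
```

```text
t 30.73 at [0.4325 0.1359 0.0061] yaw 0.185 w 0.0357 gf 15.0 F [-0.2  0.2  0.2] units [ 0.12 13.01 -4.4 ] twist -0.01
```

play_rows(travel=[[0, 0, -0.4], [0, 0, -0.9], [0, 0, -1], [0, 0, -1], [0, 0, -0.9], [0, 0.5, -0.2], [0, 0.98, 0], [0, 0.98, 0]], twist=[0, 0, 0, 0, 0, 0, 0, 0])

```text
t: 31.72
eef_pos: [0.4433, 0.0741, 0.1158]
ee_rot: [3.142, 0.001, 0.186]
force: [0.3, 0.6, -0.8]
width: 0.0358
gripper_force: 15.0
```

play_rows(travel=[[0, 0.98, 0], [0, 0.98, 0], [0, 0.98, 0], [0, 0.98, 0], [0, 0.98, 0], [0, 0.98, 0], [0, 0.98, 0], [0, 0.98, 0]], twist=[0, 0, 0, 0, 0, 0, 0, 0])

```text
t: 32.72
eef_pos: [0.4791, -0.1186, 0.1155]
ee_rot: [-3.141, 0.001, 0.185]
force: [0.4, -0.1, -1.0]
width: 0.036
gripper_force: 15.0
```

play_rows(travel=[[0, 0.98, 0], [0, 0.98, 0], [0, 0.6, 0], [0, 0.15, 0], [0, 0, 0], [0, 0, 0]], twist=[0, 0, 0, 0, 0, 0])

```text
t: 33.48
eef_pos: [0.4922, -0.1833, 0.1161]
ee_rot: [-3.141, 0.0, 0.186]
force: [0.1, -0.7, -0.7]
width: 0.0358
gripper_force: 15.0
```

```bash
python3 p.py .4953 -.1833 .013
```

```text
t 33.48 at [ 0.4922 -0.1833  0.1161] yaw 0.186 w 0.0358 gf 15.0 F [ 0.1 -0.7 -0.7] units [0.12 0.02 4.12] twist -0.0
```

play_rows(travel=[[0.12, 0.02, 0.3], [0, 0, 0.8], [0, 0, 1], [0, 0, 0.9], [0, 0, 0.65], [0, 0, 0.3], [0, 0, 0.14], [0, 0, 0]], twist=[0, 0, 0, 0, 0, 0, 0, 0])

```text
t: 34.48
eef_pos: [0.4957, -0.1837, 0.0141]
ee_rot: [3.141, -0.0, 0.185]
force: [-0.2, 0.2, -1.0]
width: 0.0359
gripper_force: 15.0
```

play_rows(travel=[[0, 0, 0.03], [0, 0, 0.03], [0, 0, 0]], twist=[0, 0, 0])

```text
t: 34.85
eef_pos: [0.4955, -0.1838, 0.0126]
ee_rot: [3.142, -0.0, 0.185]
force: [0.4, 0.1, -0.4]
width: 0.0358
gripper_force: 15.0
```

play_rows(travel=[[0, 0, 0.03], [0, 0, 0]], twist=[0, 0])

```text
t: 35.1
eef_pos: [0.4956, -0.1838, 0.0121]
ee_rot: [3.141, -0.0, 0.185]
force: [-1.6, 0.9, 4.8]
width: 0.0357
gripper_force: 15.0
```

play_rows(travel=[[0, 0, 0], [0, 0, 0], [0, 0, 0], [0, 0, 0], [0, 0, 0], [0, 0, 0]], twist=[0, 0, 0, 0, 0, 0], fingers=1)

```text
t: 35.85
eef_pos: [0.4954, -0.1838, 0.0116]
ee_rot: [3.142, 0.0, 0.185]
force: [0.2, -0.2, -0.5]
width: 0.086
gripper_force: 0.0
```

play_rows(travel=[[0, 0, -0.4], [0, 0, -0.8], [0, 0, -1], [0, 0, -1], [0, 0, -0.8], [0, -0.5, -0.2], [0, -0.9, 0], [0, -0.9, 0]], twist=[0, 0, 0, 0, 0, 0, 0, 0])

```text
t: 36.85
eef_pos: [0.484, -0.1262, 0.1163]
ee_rot: [-3.141, 0.0, 0.185]
force: [0.9, -0.4, -0.0]
width: 0.0877
gripper_force: 0.0
```

```bash
python3 p.py .4875 .2315 .116
```

```text
t 36.85 at [ 0.484  -0.1262  0.1163] yaw 0.185 w 0.0877 gf 0.0 F [ 0.9 -0.4 -0. ] units [  2.76 -14.04   0.02] twist -0.01
```

play_rows(travel=[[0.19, -0.97, 0], [0.19, -0.97, 0], [0.19, -0.97, 0], [0.19, -0.97, 0], [0.19, -0.97, 0], [0.19, -0.97, 0], [0.19, -0.97, 0], [0.19, -0.97, 0]], twist=[0, 0, 0, 0, 0, 0, 0, 0])

```text
t: 37.85
eef_pos: [0.4856, 0.0716, 0.1163]
ee_rot: [3.142, 0.001, 0.185]
force: [0.6, -0.7, -0.0]
width: 0.0874
gripper_force: 0.0
```

play_rows(travel=[[0.19, -0.97, 0], [0.19, -0.97, 0], [0.19, -0.97, 0], [0.19, -0.97, 0], [0.19, -0.97, 0], [0.19, -0.8, 0], [0, -0.25, 0], [0, 0, 0]], twist=[0, 0, 0, 0, 0, 0, 0, 0])

```text
t: 38.85
eef_pos: [0.4868, 0.2208, 0.1164]
ee_rot: [3.141, 0.001, 0.186]
force: [-0.1, 0.0, -0.0]
width: 0.0876
gripper_force: 0.0
```

Run:
```python
from p import *
plan(.4875,.2315,.018)
f=wrist('',0); g=proj(f,[[.4875,.2315,.076]])[0]; print(g)
c,A,s=blob(mask(f,'green'),g); print(c,s,ray(f,*c,.076))
cv2.imwrite('pics/w6.png',f['pixels'][100:320,130:430,::-1])
```

```text
t 38.85 at [0.4868 0.2208 0.1164] yaw 0.186 w 0.0876 gf 0.0 F [-0.1  0.  -0. ] units [ 0.11 -0.42  3.93] twist -0.0
[264.67756397 226.02625812]
[260.90596313 214.55758698] [ 237  183   46   62 1643] [0.49539468 0.23555785 0.076     ]
```

View pics/w6.png

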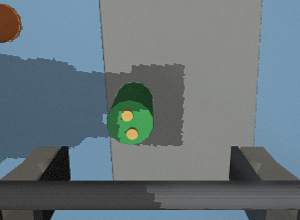

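Green's top disc is at (260,223), so its refined position is about (0.489,0.2335). I'll descend with that correction.

play_rows(travel=[[0.16, -0.5, 0], [0, 0, 0.5], [0, 0, 0.9], [0, 0, 0.95], [0, 0, 0.8], [0, 0, 0.6], [0, 0, 0.35], [0, 0, 0]], twist=[0, 0, 0, 0, 0, 0, 0, 0])

```text
t: 39.9
eef_pos: [0.4887, 0.2334, 0.0136]
ee_rot: [3.141, 0.001, 0.185]
force: [0.4, 0.6, -0.0]
width: 0.0875
gripper_force: 0.0
```

play_rows(travel=[[0, 0, 0], [0, 0, 0], [0, 0, 0], [0, 0, 0], [0, 0, 0], [0, 0, 0], [0, 0, 0], [0, 0, 0]], twist=[0, 0, 0, 0, 0, 0, 0, 0], fingers=0.2)

```text
t: 40.9
eef_pos: [0.489, 0.2338, 0.0141]
ee_rot: [-3.142, -0.0, 0.185]
force: [-0.2, -0.1, 0.0]
width: 0.0336
gripper_force: 15.0
```

```bash
python3 p.py .4264 -.1962 .124
```

```text
t 40.9 at [0.489  0.2338 0.0141] yaw 0.185 w 0.0336 gf 15.0 F [-0.2 -0.1  0. ] units [-5.63 16.44 -4.4 ] twist -0.0
```

play_rows(travel=[[0, 0, -0.4], [0, 0, -0.9], [0, 0, -1], [0, 0, -1], [0, 0, -0.9], [-0.17, 0.5, -0.2], [-0.33, 0.97, 0], [-0.33, 0.97, 0]], twist=[0, 0, 0, 0, 0, 0, 0, 0])

```text
t: 41.9
eef_pos: [0.4784, 0.1673, 0.1231]
ee_rot: [3.141, 0.002, 0.185]
force: [-0.1, -0.5, -1.3]
width: 0.0338
gripper_force: 15.0
```

play_rows(travel=[[-0.33, 0.97, 0], [-0.33, 0.97, 0], [-0.33, 0.97, 0], [-0.33, 0.97, 0], [-0.33, 0.97, 0], [-0.33, 0.97, 0], [-0.33, 0.97, 0], [-0.33, 0.97, 0]], twist=[0, 0, 0, 0, 0, 0, 0, 0])

```text
t: 42.9
eef_pos: [0.4495, -0.035, 0.1238]
ee_rot: [3.142, 0.001, 0.184]
force: [0.6, 0.2, -1.2]
width: 0.0337
gripper_force: 15.0
```

play_rows(travel=[[-0.33, 0.97, 0], [-0.33, 0.97, 0], [-0.33, 0.97, 0], [-0.33, 0.97, 0], [-0.33, 0.97, 0], [-0.3, 0.9, 0], [-0.1, 0.4, 0], [0, 0, 0]], twist=[0, 0, 0, 0, 0, 0, 0, 0])

```text
t: 43.9
eef_pos: [0.4278, -0.1943, 0.1238]
ee_rot: [-3.141, 0.0, 0.183]
force: [-1.0, -0.3, -1.3]
width: 0.0335
gripper_force: 15.0
```

```bash
python3 p.py .4264 -.1962 .021
```

```text
t 43.9 at [ 0.4278 -0.1943  0.1238] yaw 0.183 w 0.0335 gf 15.0 F [-1.  -0.3 -1.3] units [-0.07  0.07  4.11] twist -0.02
```

play_rows(travel=[[-0.07, 0.07, 0.3], [0, 0, 0.8], [0, 0, 1], [0, 0, 0.9], [0, 0, 0.65], [0, 0, 0.3], [0, 0, 0.14], [0, 0, 0]], twist=[0, 0, 0, 0, 0, 0, 0, 0])

```text
t: 44.9
eef_pos: [0.4273, -0.1954, 0.022]
ee_rot: [3.141, -0.0, 0.186]
force: [1.0, 0.7, -1.8]
width: 0.0336
gripper_force: 15.0
```

play_rows(travel=[[0, 0, 0.03], [0, 0, 0.03], [0, 0, 0]], twist=[0, 0, 0])

```text
t: 45.28
eef_pos: [0.4272, -0.1955, 0.0205]
ee_rot: [3.142, -0.0, 0.185]
force: [0.0, -0.3, -0.5]
width: 0.034
gripper_force: 15.0
```

play_rows(travel=[[0, 0, 0.03], [0, 0, 0]], twist=[0, 0])

```text
t: 45.52
eef_pos: [0.4273, -0.1956, 0.0201]
ee_rot: [3.141, -0.0, 0.185]
force: [-1.7, 1.8, 5.7]
width: 0.0339
gripper_force: 15.0
```

play_rows(travel=[[0, 0, 0], [0, 0, 0], [0, 0, 0], [0, 0, 0], [0, 0, 0], [0, 0, 0]], twist=[0, 0, 0, 0, 0, 0], fingers=1)

```text
t: 46.28
eef_pos: [0.4272, -0.1955, 0.0196]
ee_rot: [-3.142, 0.0, 0.185]
force: [-0.2, 0.1, 0.9]
width: 0.0857
gripper_force: 0.0
```

play_rows(travel=[[0, 0, -0.4], [0, 0, -0.8], [0, 0, -1], [0, 0, -1], [0, 0, -1], [0, -0.5, -0.8], [0, -0.9, 0], [0, -0.9, 0]], twist=[0, 0, 0, 0, 0, 0, 0, 0])

```text
t: 47.28
eef_pos: [0.4165, -0.1385, 0.1456]
ee_rot: [3.141, -0.001, 0.185]
force: [0.1, -0.3, 1.0]
width: 0.0873
gripper_force: 0.0
```

play_rows(travel=[[0, -0.97, 0], [0, -0.97, 0], [0, -0.97, 0], [0, -0.97, 0], [0, -0.97, 0], [0, -0.97, 0], [0, -0.97, 0], [0, -0.97, 0]], twist=[0, 0, 0, 0, 0, 0, 0, 0])

```text
t: 48.28
eef_pos: [0.3807, 0.0525, 0.1454]
ee_rot: [-3.141, -0.001, 0.185]
force: [1.0, 1.0, -1.0]
width: 0.0878
gripper_force: 0.0
```

Run:
```python
from h import *
from station import imaging
F={c:imaging.grab_frame(c) for c in("top","side")}
P=dict(red=(.633,-.1575),white=(.564,-.170),blue=(.4953,-.1833),green=(.4264,-.1962))
for n,(x,y) in P.items():
    d,h=CAP[n]
    f=F['top']; g=proj(f,[x,y,h+.01])[0]; c,A,s=blob(mask(f,n),g); b=s[:2]+(s[2:4]-1)/2
    print(n,s[:4],(ray(f,*b,.01+h)[:2]-[x,y]).round(4))
a=F['top']['pixels'][130:290,350:450,::-1]; b=F['side']['pixels'][200:380,300:460,::-1]
cv2.imwrite('pics/end.png',np.hstack([cv2.resize(a,(337,540)),cv2.resize(b,(450,540))]))
```

```text
red [381 137  22  22] [-0.0011  0.    ]
white [378 170  34  32] [-0.0083  0.0139]
blue [396 207  28  22] [-0.0006  0.0063]
green [404 245  30  21] [0.0008 0.0108]
```

View pics/end.png

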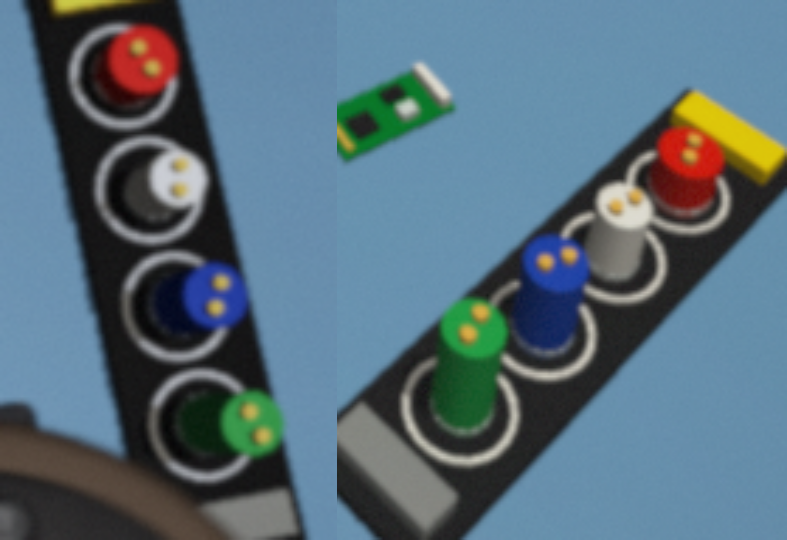

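The final picture shows all four cans upright in their rings, in the right order from yellow. Top-disc centres in the top image are about white (403,183.6), blue (413.6,217.5) and green (424.8,255.6). I'll check them numerically, then hand in.

Run:
```python
from h import *
from station import imaging,arm
f=imaging.grab_frame('top'); ok=True
P=dict(red=(.633,-.1575,143,61),white=(.564,-.170,179,181),blue=(.4953,-.1833,215,296),green=(.4264,-.1962,252,424))
for n,(x,y,u,v) in P.items():
    e=ray(f,350+u/3.37-.5,130+v/3.375-.5,.01+CAP[n][1])[:2]-[x,y]; print(n,e.round(4)); ok&=np.hypot(*e)<.007
print(ok)
if ok: print(arm.job_done())
```

```text
red [-0.0012 -0.0008]
white [-0.0038 -0.0016]
blue [-0.0001 -0.0007]
green [0.0005 0.0005]
True
the job is handed in; nothing more can be done
None
```

All four capacitors stand upright in order from the yellow block (red, white, blue, green), each within about 4 mm of its ring's centre by the top camera; the job is handed in, with no verdict returned.

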